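# Tip the counting chamber down to the pick-up gap

### The job

The thin glass counting chamber lies loose in one of the two shallow steel trays. Raise that tray by its handle so that the glass slides down, untouched, until it lies along the end wall with the pick-up gap, then lower the tray gently flat onto the table where it stood, and let go. Leave the other tray alone.

Things in the scene. Friction and masses are not known exactly. Their poses are not given: they have to be found in the camera images.
- tray_floor (a point): Shallow open tray of dark steel, loose on the table, holding the glass; 190 (its y) x 100 mm (x), walls 5 thick, 20 high, 0.5 kg. Point: centre of its inner floor, 4 mm above the underside; z up, +y to the handle end, -y to the end wall with a 36 mm pick-up gap. End walls' inner faces are 90 mm away, side walls' 45. Raised by the handle it turns on the gap end's lower outer edge, 95 mm away along -y.
- tray_handle (a point): Centre of that tray's bar handle: a round bar, 10 mm diameter, parallel to the tray's x, 45 mm above the tray's underside, 15 mm outside the end wall and 110 mm from the tray's centre along +y; a leg at either end, 66 mm clear between them. Pinched across from above (fingers closing along the tray's y) it turns in the fingers as the tray tips. Axes as the tray's.
- chamber_center (a point): Centre (half-way up) of the glass counting chamber, a clear plate 30 (its x) x 75 (its y) x 4 mm (z), 25 g, loose on the tray floor, long side roughly across the tray. It begins to slide on the steel at 10 to 18 degrees of tilt; at about 30 degrees it slides to the gap end within a second. Flat along that end wall its centre is 75 mm from the tray's centre.
- other_tray_floor (a point): A second tray of the same form and size, which holds a small square white box (28 mm) and a microtube instead of the glass plate. Point: the centre of its inner floor; axes as for the first tray (+y to its handle). It is to be left alone.

How it is judged:
On the way:
1. the tray is tipped, and the glass has slid to its gap end while it was tipped (y of chamber_center in the frame of tray_floor between -0.1 and -0.06 m and x of chamber_center in the frame of tray_floor between -0.03 and 0.03 m and z of chamber_center in the frame of tray_floor between -0.003 and 0.008 m and angle between tray_floor's own z axis and vertical above 0.13 rad), for 0.1 s.
At the end, for the whole second after the job is handed in: The glass lies flat on the tray floor along the end wall with the gap (within 15 mm and 11 degrees of touching it fully), the tray stands flat (within 3 degrees) on the table within 50 mm of where it stood, and both are at rest (y of chamber_center in the frame of tray_floor between -0.1 and -0.06 m and x of chamber_center in the frame of tray_floor between -0.03 and 0.03 m and z of chamber_center in the frame of tray_floor between -0.003 and 0.008 m and angle between the y axis of chamber_center and the x axis of tray_floor, either way round below 0.2 rad and angle between tray_floor's own z axis and vertical below 0.06 rad and height (world z) of tray_floor below 0.01 m and distance of tray_floor from where it was at the start of the episode below 0.05 m and linear speed of each of tray, chamber below 0.02 m/s).
It fails at once if the robot touches the glass (contact force between any of the fingers, the arm and chamber above 0.2 N).
It fails at once if the tray is dropped or jerked (its middle moves faster than 0.5 m/s) (linear speed of tray above 0.5 m/s).
It fails at once if the other tray is shifted by more than 20 mm (distance of other_tray_floor from where it was at the start of the episode above 0.02 m).
It also fails if it takes over 40 s, if anything falls off the work surface, if the arm or the gripper's body presses on something with over 40 N, if the wrist force passes 120 N, or if a joint passes its speed limit or range.

### The arm

A 6-joint arm with a two-finger parallel gripper is mounted at the origin on a cart in front of the work surface, level with it; the furniture and walls round the work are solid. World frame = base frame: x ahead of the robot, y to its left, z up, the work surface at z = 0. Lengths are in m, angles in rad, forces in N, time in s.
With the tool pointing down it reaches from about 0.425 to 0.95 m from the base axis. Payload 14.7 kg.
Tool frame: the origin (TCP) lies midway between the tips of the shut fingers; the grasp point (between the pads) lies 19 mm behind it (robot.hold_point_z is the z of the grasp point in the tool frame, in m); z points along the fingers, y is the line along which they close (so a half turn about z gives the same grasp; the last joint's range is limited). The gripper opens to 85 mm and grips with 20 to 120 N. Pads are 22 mm wide; open, the fingers measure 114 mm over their backs; the gripper's body (76 mm by 85 mm) begins 54 mm behind the grasp point. The pads swing forward as they close: fully open they stand 13 mm farther back than shut.
Start: joints at [1.107, 0.48, 1.596, -0, 1.065, -0.047], TCP at [0.263, 0.594, 0.231] pointing down, gripper open.
Joint ranges: [-2.75, 2.75], [-0.82, 2.05], [0.23, 2.67], [-1.56, 4.7], [0.09, 2.69], [-2.92, 2.92]. Speed limits (rad/s): [1.89, 1.89, 2.39, 3.01, 3.01, 3.01].

### API

Orientations are given as [roll, pitch, yaw] about the fixed x, y, z axes, in that order (R = Rz(yaw) Ry(pitch) Rx(roll)).
In Python, from station import robot gives the robot as it stands.
- The arm moves only by the shell command python3 -m creep 'ROWS'. ROWS is JSON, a list of rows, each an object of numbers: "wx", "wy", "wz": the turn, a rotation vector about the tool's x, y, z in degrees; "dx", "dy", "dz": the shift along the tool's x, y, z in cm; "gripper": the opening, from -1 (shut) to 1 (fully open). In form: [{"wx": .., "wy": .., "wz": .., "dx": .., "dy": .., "dz": .., "gripper": ..}, ...]. A call has exactly 10 rows; each row shifts and turns the commanded pose from where the row before left it, along the tool's axes as they then stand; what a row does not reach is not made up. A row lasts 1/12 s, in which the tool goes at most 41.7 mm and 7.16 degrees, less where a joint would pass 70% of its speed; a pose out of reach is approached as far as the arm can. A call is refused whole if a number of a shift passes 4.17 or a number of a turn 7.16, either way. A call with a gripper value outside its range is refused whole. The fingers move at their own pace and stop on an object; the grip force is fixed at half the most. Time passes only in rows, so rows that do not move let the fingers close, or fill a call up. It gives the time, the measured TCP pose, the force, the opening and the grip force at its end, in the units of the state.
- robot.read_state(): the state, without advancing time (a new reading comes with each control period).
- robot.snapshot(name): name is "scene" or "side" or "wrist"; returns (picture, depth): 400x640x3 uint8, red, green, blue; 400x640 float32, m along the optical axis (not along the pixel's ray), 0 where there is no reading.
- robot.camera_params(name): a dict with "fx", "fy", "cx", "cy" (pixels), "dist_coeffs" ([k1, k2, p1, p2, k3] as OpenCV has them; the pictures are not rectified), "extrinsics" (4x4, takes a point from camera to world coordinates); the wrist camera has in their place "hand_eye" (4x4, takes a point from camera to tool coordinates, whose origin is the TCP and whose axes are the flange's). Camera axes: x right, y down, z forward; pixel columns grow to the right and rows downward; lengths in m; the calibration is good to about 2 mm. A picture is of the moment at which its call begins: read the wrist's pose just before it. camera_params takes no time and is no camera call.
- robot.sign_off(): hands the job in; it is judged then, once.
The state is a dict: "t": time; "joints": joint angles; "dq": joint speeds; "effort": joint torques, N m; "tool_pos": TCP position; "tcp_rot": TCP orientation; "wrist_force": force on the tool from outside, world axes, zero at the start; "wrist_torque": the same for the moment, N m; "grip_width": finger opening in m; "gripper_force": force on a finger pad.
Only numpy, scipy, OpenCV 4.12 (cv2) and the standard library are available. Lean on these libraries where they do the work, as an engineer would, in place of code of your own. Each camera call takes 0.05 s, during which the arm holds its last target. There are 200 camera calls.

## Working session

There is one attempt and no reset: what is moved stays moved. The work goes in short steps, Python scripts to look and compute and a shell command to move; the robot and the scene stay as the last step left them, time stands still between calls to the robot, and variables do not carry over. Pictures are saved under pics/ and viewed, at most 10 in all, crops included, and the job is handed in when it is done.

```bash
mkdir -p pics
cat > h.py <<'E'
import numpy as np,cv2
from station import robot
from scipy.spatial.transform import Rotation as R
def T():
    s=robot.read_state();M=np.eye(4);M[:3,:3]=R.from_euler('xyz',s['tcp_rot']).as_matrix();M[:3,3]=s['tool_pos'];return M
def ext(c,n):
    return c['extrinsics'] if n!='wrist' else T()@np.array(c['hand_eye'])
def plane(n,uv,z,E=None):
    c=robot.camera_params(n);E=np.array(ext(c,n) if E is None else E)
    K=np.array([[c['fx'],0,c['cx']],[0,c['fy'],c['cy']],[0,0,1.]])
    p=cv2.undistortPoints(np.array(uv,float).reshape(-1,1,2),K,np.array(c['dist_coeffs'])).reshape(-1,2)
    d=np.c_[p,np.ones(len(p))]@E[:3,:3].T
    return E[:3,3]+d*((z-E[2,3])/d[:,2])[:,None]
E
python3 - <<'E'
from h import *
for n in ['scene','wrist']:
    p,d=robot.snapshot(n);cv2.imwrite(f'pics/{n}0.png',p[:,:,::-1]);np.savez(f'{n}0.npz',p=p,d=d,E=ext(robot.camera_params(n),n))
    print(np.round(ext(robot.camera_params(n),n),3))
print(robot.read_state(),robot.hold_point_z)
E
```

```text
[[-0.751 -0.362  0.553 -0.032]
 [-0.661  0.415 -0.626  0.656]
 [-0.003 -0.835 -0.55   0.574]
 [ 0.     0.     0.     1.   ]]
[[ 0.405  0.868  0.287  0.191]
 [ 0.915 -0.384 -0.128  0.626]
 [-0.001  0.314 -0.949  0.374]
 [ 0.     0.     0.     1.   ]]
{'t': 0.1, 'joints': array([ 1.10742371e+00,  4.80787142e-01,  1.59679926e+00, -1.54762343e-05,
        1.06508028e+00, -4.65990553e-02]), 'dq': array([-0.00037459, -0.00147675, -0.00081734,  0.00177238, -0.00011359,
       -0.00109636]), 'effort': array([-6.26577657e-04, -9.52259016e+01, -4.31046903e+01, -3.51330016e-05,
        5.19179055e-03, -1.07009271e-04]), 'tool_pos': array([0.26295313, 0.5940469 , 0.23072919]), 'tcp_rot': array([-3.14051916e+00, -3.65143919e-05,  2.72482657e+00]), 'wrist_force': array([ 0.21204736, -0.01069314,  0.122299  ]), 'wrist_torque': array([ 0.06342607, -0.00351835,  0.01278269]), 'gripper_force': 0.0, 'grip_width': 0.08561036393248556} -0.0187
```

View pics/scene0.png

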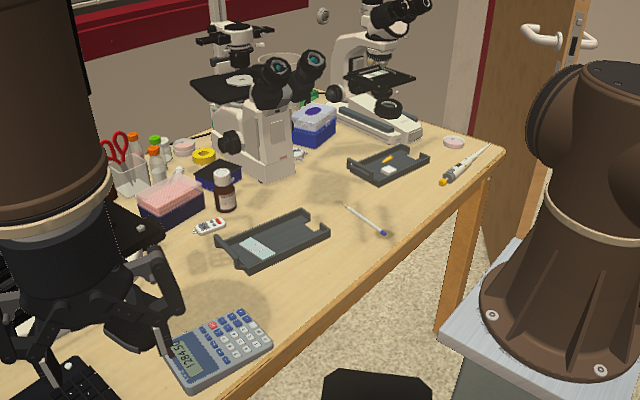

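View pics/wrist0.png

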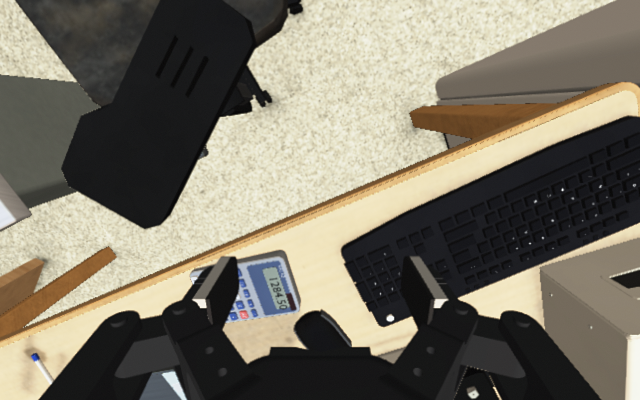

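The scene view shows the glass tray at about (272,238), with the glass at (257,248). The other tray, holding the white box, is at (388,165). The wrist view shows only a corner of the tray, at (165,385). I'll zoom in on the scene view.

Run:
```python
import cv2
p=cv2.imread('pics/scene0.png')[190:290,200:345]
cv2.imwrite('pics/crop.png',cv2.resize(p,None,fx=5,fy=5,interpolation=cv2.INTER_CUBIC))
```

```text
(no output)
```

View pics/crop.png

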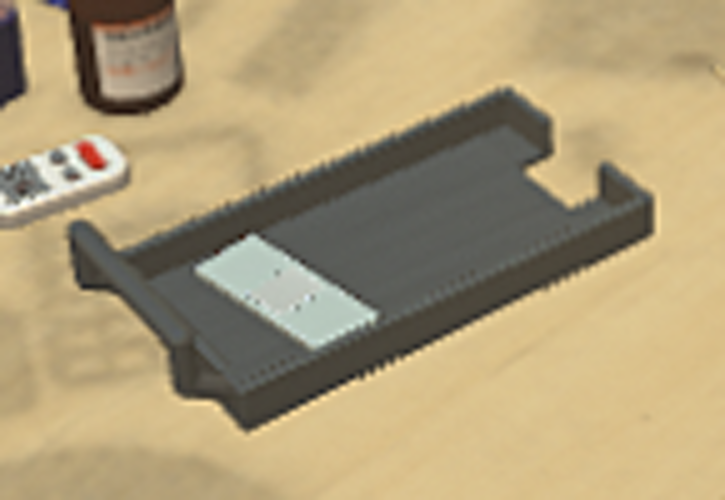

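The handle is on the left, from about (216,235) to (236,259). The gap end is on the right, near corner at about (330,233).

Run:
```python
from h import *
f=lambda l:np.array(l)/5+[200,190]
print(plane('scene',f([[247,430],[653,235]]),0)[:,:2].round(3))
print(plane('scene',f([[240,390],[653,198],[508,90]]),.02)[:,:2].round(3))
h=plane('scene',f([[82,225],[180,345]]),.049);print(h.round(3))
b=plane('scene',f([[247,430],[653,235]]),0)[:,:2]
y=b[0]-b[1];L=np.linalg.norm(y);y/=L
x=np.array([y[1],-y[0]])
for s in (1,-1):print(L,(b.mean(0)+s*x*.05),'handle',b.mean(0)+s*x*.05+y*.11)
print('hmean',h.mean(0),'ydir',y,np.degrees(np.arctan2(y[1],y[0])))
```

```text
[[0.469 0.275]
 [0.432 0.091]]
[[0.469 0.276]
 [0.431 0.092]
 [0.526 0.075]]
[[0.556 0.274 0.049]
 [0.476 0.294 0.049]]
0.1882769639073981 [0.49987545 0.17304478] handle [0.52144046 0.28091021]
0.1882769639073981 [0.40181598 0.19264933] handle [0.42338098 0.30051476]
hmean [0.51601472 0.2843781  0.049     ] ydir [0.19604551 0.9805948 ] 78.69419407572012
```

```bash
python3 -m creep '[{"wz":-6.3},{"wz":-6.3},{"dx":-2.3,"dy":-1.9},{"dx":-2.3,"dy":-1.9},{"dx":-2.3,"dy":-1.9},{"dx":-2.3,"dy":-1.9},{"dx":-2.3,"dy":-1.9},{"dx":-2.3,"dy":-1.9},{"dx":-2.3,"dy":-1.9},{"dx":-2.3,"dy":-1.9}]'
python3 -m creep '[{"dx":-1.8,"dy":-1.5},{"dx":-1.8,"dy":-1.5},{"dx":-1.8,"dy":-1.5},{"dx":-1.8,"dy":-1.5},{"dx":-1.8,"dy":-1.5},{"dx":-1.8,"dy":-1.5},{"dx":-1.8,"dy":-1.5},{},{},{}]'
python3 - <<'E'
from h import *
E=ext(robot.camera_params('wrist'),'wrist')
p,d=robot.snapshot('wrist');cv2.imwrite('pics/wrist1.png',p[:,:,::-1]);np.savez('wrist1.npz',p=p,d=d,E=E)
s=robot.read_state();print(s['tool_pos'],s['tcp_rot'],s['grip_width'])
print('bottle',plane('scene',[[226,212]],0))
E
```

```text
[0.26299118 0.59407767 0.23082925] [-3.14067864e+00 -5.03240405e-06  2.72481225e+00] 0.08554123179408622
bottle [[0.6599179  0.17329918 0.        ]]invalid input at $[0]: expected keys wx, wy, wz, dx, dy, dz, gripper
invalid input at $[0]: expected keys wx, wy, wz, dx, dy, dz, gripper
```

View pics/wrist1.png

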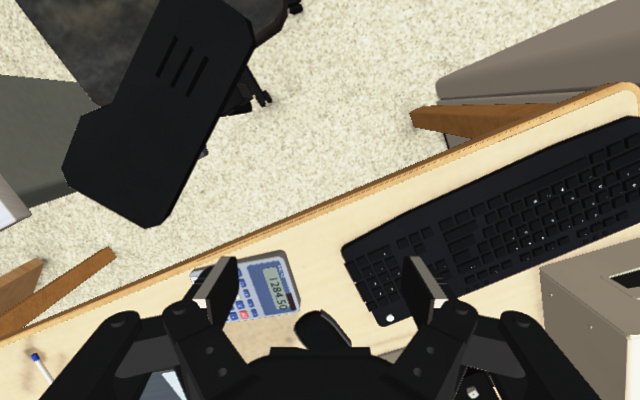

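The moves were refused because every row needs all its keys, so the view hasn't changed.

```bash
python3 -m creep '[{"wx":0,"wy":0,"wz":-6.3,"dx":0,"dy":0,"dz":0,"gripper":1},{"wx":0,"wy":0,"wz":-6.3,"dx":0,"dy":0,"dz":0,"gripper":1},{"wx":0,"wy":0,"wz":0,"dx":-2.3,"dy":-1.9,"dz":0,"gripper":1},{"wx":0,"wy":0,"wz":0,"dx":-2.3,"dy":-1.9,"dz":0,"gripper":1},{"wx":0,"wy":0,"wz":0,"dx":-2.3,"dy":-1.9,"dz":0,"gripper":1},{"wx":0,"wy":0,"wz":0,"dx":-2.3,"dy":-1.9,"dz":0,"gripper":1},{"wx":0,"wy":0,"wz":0,"dx":-2.3,"dy":-1.9,"dz":0,"gripper":1},{"wx":0,"wy":0,"wz":0,"dx":-2.3,"dy":-1.9,"dz":0,"gripper":1},{"wx":0,"wy":0,"wz":0,"dx":-2.3,"dy":-1.9,"dz":0,"gripper":1},{"wx":0,"wy":0,"wz":0,"dx":-2.3,"dy":-1.9,"dz":0,"gripper":1}]'
python3 -m creep '[{"wx":0,"wy":0,"wz":0,"dx":-1.8,"dy":-1.5,"dz":0,"gripper":1},{"wx":0,"wy":0,"wz":0,"dx":-1.8,"dy":-1.5,"dz":0,"gripper":1},{"wx":0,"wy":0,"wz":0,"dx":-1.8,"dy":-1.5,"dz":0,"gripper":1},{"wx":0,"wy":0,"wz":0,"dx":-1.8,"dy":-1.5,"dz":0,"gripper":1},{"wx":0,"wy":0,"wz":0,"dx":-1.8,"dy":-1.5,"dz":0,"gripper":1},{"wx":0,"wy":0,"wz":0,"dx":-1.8,"dy":-1.5,"dz":0,"gripper":1},{"wx":0,"wy":0,"wz":0,"dx":-1.8,"dy":-1.5,"dz":0,"gripper":1},{"wx":0,"wy":0,"wz":0,"dx":0,"dy":0,"dz":0,"gripper":1},{"wx":0,"wy":0,"wz":0,"dx":0,"dy":0,"dz":0,"gripper":1},{"wx":0,"wy":0,"wz":0,"dx":0,"dy":0,"dz":0,"gripper":1}]'
python3 - <<'E'
from h import *
E=ext(robot.camera_params('wrist'),'wrist')
p,d=robot.snapshot('wrist');cv2.imwrite('pics/wrist2.png',p[:,:,::-1]);np.savez('wrist2.npz',p=p,d=d,E=E)
s=robot.read_state();print(s['t'],s['tool_pos'],s['tcp_rot'],s['grip_width'])
E
```

```text
t: 0.98
tool_pos: [0.4144, 0.408, 0.2312]
tcp_rot: [-3.141, -0.0, 2.945]
wrist_force: [0.8, 1.0, -0.4]
grip_width: 0.0854
gripper_force: 0.0
t: 1.82
tool_pos: [0.5165, 0.2818, 0.2311]
tcp_rot: [-3.141, -0.001, 2.944]
wrist_force: [-0.4, 0.2, -0.2]
grip_width: 0.085
gripper_force: 0.0
1.8667 [0.5162811  0.28212758 0.23115329] [-3.14148705e+00 -5.33941096e-04  2.94492040e+00] 0.08513460611735356
```

View pics/wrist2.png

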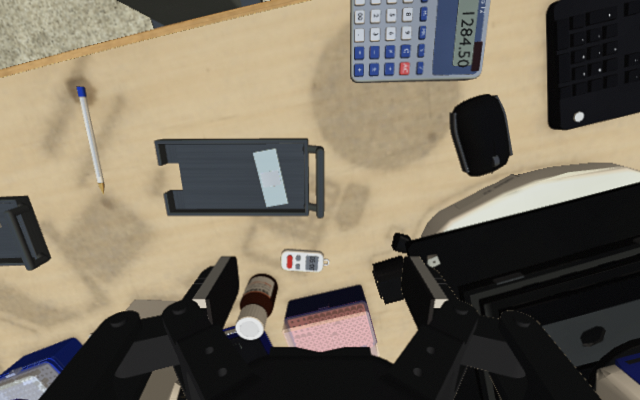

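The tray is at columns 155-325 and rows 138-217. The handle bar runs vertically at about column 320, rows 147-217, and the glass is at (270,178).

Run:
```python
from h import *
q=np.load('wrist2.npz');E=q['E'];g=q['p'].max(2).astype(int)
for r in (155,170,182,195,208):
    print(r,g[r,302:332].tolist())
    c=[c for c in range(312,332) if g[r,c]<100]; print(c)
f=lambda uv,z:plane('wrist',uv,z,E)[:,:2].round(4)
print('bar',f([[319.5,150],[319.5,182],[320,214]],.045))
print('top corners',f([[307,139],[309,215],[155,140],[167,216]],.02))
print('glass',f([[270,178]],.008))
```

```text
155 [78, 76, 73, 74, 73, 68, 113, 193, 208, 207, 206, 208, 206, 141, 71, 64, 69, 73, 72, 73, 69, 68, 148, 197, 204, 202, 201, 200, 198, 197]
[316, 317, 318, 319, 320, 321, 322, 323]
170 [75, 73, 66, 75, 77, 77, 75, 172, 192, 191, 191, 195, 198, 165, 86, 62, 68, 72, 72, 74, 70, 68, 145, 194, 202, 202, 203, 202, 201, 201]
[316, 317, 318, 319, 320, 321, 322, 323]
182 [75, 75, 63, 73, 77, 72, 72, 160, 171, 165, 165, 168, 174, 148, 79, 62, 68, 72, 72, 74, 69, 64, 123, 162, 167, 165, 166, 167, 169, 172]
[316, 317, 318, 319, 320, 321, 322, 323]
195 [75, 75, 61, 70, 77, 72, 61, 161, 182, 186, 184, 184, 182, 158, 85, 60, 68, 71, 73, 74, 69, 65, 119, 167, 174, 172, 171, 171, 171, 169]
[316, 317, 318, 319, 320, 321, 322, 323]
208 [62, 61, 55, 69, 77, 76, 64, 64, 63, 65, 64, 66, 66, 66, 51, 59, 69, 72, 72, 73, 69, 64, 117, 166, 174, 172, 173, 174, 177, 178]
[312, 313, 314, 315, 316, 317, 318, 319, 320, 321, 322, 323]
bar [[0.4834 0.2873]
 [0.5205 0.2799]
 [0.5604 0.2726]]
top corners [[0.4707 0.2743]
 [0.5682 0.2562]
 [0.4348 0.0907]
 [0.5325 0.0694]]
glass [[0.5116 0.2152]]
```

```bash
python3 -m creep '[{"wx":0,"wy":0,"wz":0,"dx":-0.5,"dy":-0.1,"dz":1.5,"gripper":0.3},{"wx":0,"wy":0,"wz":0,"dx":0,"dy":0,"dz":1.5,"gripper":0.3},{"wx":0,"wy":0,"wz":0,"dx":0,"dy":0,"dz":1.5,"gripper":0.3},{"wx":0,"wy":0,"wz":0,"dx":0,"dy":0,"dz":1.5,"gripper":0.3},{"wx":0,"wy":0,"wz":0,"dx":0,"dy":0,"dz":1.5,"gripper":0.3},{"wx":0,"wy":0,"wz":0,"dx":0,"dy":0,"dz":1.5,"gripper":0.3},{"wx":0,"wy":0,"wz":0,"dx":0,"dy":0,"dz":1.5,"gripper":0.3},{"wx":0,"wy":0,"wz":0,"dx":0,"dy":0,"dz":1.5,"gripper":0.3},{"wx":0,"wy":0,"wz":0,"dx":0,"dy":0,"dz":1.5,"gripper":0.3},{"wx":0,"wy":0,"wz":0,"dx":0,"dy":0,"dz":1.5,"gripper":0.3}]'
python3 -m creep '[{"wx":0,"wy":0,"wz":0,"dx":0,"dy":0,"dz":1,"gripper":0.3},{"wx":0,"wy":0,"wz":0,"dx":0,"dy":0,"dz":1,"gripper":0.3},{"wx":0,"wy":0,"wz":0,"dx":0,"dy":0,"dz":1,"gripper":0.3},{"wx":0,"wy":0,"wz":0,"dx":0,"dy":0,"dz":0.8,"gripper":0.3},{"wx":0,"wy":0,"wz":0,"dx":0,"dy":0,"dz":0.8,"gripper":0.3},{"wx":0,"wy":0,"wz":0,"dx":0,"dy":0,"dz":0.7,"gripper":0.3},{"wx":0,"wy":0,"wz":0,"dx":0,"dy":0,"dz":0,"gripper":0.3},{"wx":0,"wy":0,"wz":0,"dx":0,"dy":0,"dz":0,"gripper":0.3},{"wx":0,"wy":0,"wz":0,"dx":0,"dy":0,"dz":0,"gripper":0.3},{"wx":0,"wy":0,"wz":0,"dx":0,"dy":0,"dz":0,"gripper":0.3}]'
python3 - <<'E'
from h import *
p,d=robot.snapshot('side');cv2.imwrite('pics/side1.png',p[:,:,::-1])
E
```

```text
t: 2.7
tool_pos: [0.5209, 0.2807, 0.0807]
tcp_rot: [3.141, -0.0, 2.946]
wrist_force: [0.3, -0.8, 0.4]
grip_width: 0.0552
gripper_force: 0.0
t: 3.53
tool_pos: [0.5219, 0.2798, 0.0288]
tcp_rot: [3.141, 0.001, 2.945]
wrist_force: [-1.1, -0.5, -0.4]
grip_width: 0.0555
gripper_force: 0.0
```

View pics/side1.png

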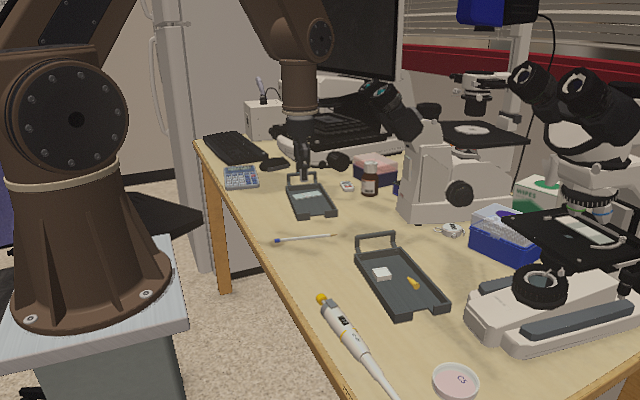

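The side view shows the gripper straddling the handle at about (303,180), with the glass at (308,197) clear of the fingers. Closing now.

```bash
python3 -m creep '[{"wx":0,"wy":0,"wz":0,"dx":0,"dy":0,"dz":0,"gripper":0},{"wx":0,"wy":0,"wz":0,"dx":0,"dy":0,"dz":0,"gripper":-0.3},{"wx":0,"wy":0,"wz":0,"dx":0,"dy":0,"dz":0,"gripper":-0.5},{"wx":0,"wy":0,"wz":0,"dx":0,"dy":0,"dz":0,"gripper":-0.6},{"wx":0,"wy":0,"wz":0,"dx":0,"dy":0,"dz":0,"gripper":-0.7},{"wx":0,"wy":0,"wz":0,"dx":0,"dy":0,"dz":0,"gripper":-0.85},{"wx":0,"wy":0,"wz":0,"dx":0,"dy":0,"dz":0,"gripper":-1},{"wx":0,"wy":0,"wz":0,"dx":0,"dy":0,"dz":0,"gripper":-1},{"wx":0,"wy":0,"wz":0,"dx":0,"dy":0,"dz":0,"gripper":-1},{"wx":0,"wy":0,"wz":0,"dx":0,"dy":0,"dz":0,"gripper":-1}]'
python3 - <<'E'
import numpy as np
r=np.hypot(.205,.045);a=np.arctan2(45,205)
for t in range(0,36,3):
    t0=np.radians(t);print(t,np.round([(r*np.cos(a+t0)-.205)*100,(r*np.sin(a+t0)-.045)*100],2))
E
```

```text
t: 4.42
tool_pos: [0.5216, 0.2797, 0.0285]
tcp_rot: [3.141, 0.0, 2.945]
wrist_force: [-1.0, -0.6, 4.9]
grip_width: 0.0079
gripper_force: 58.5
0 [ 0. -0.]
3 [-0.26  1.07]
6 [-0.58  2.12]
9 [-0.96  3.15]
12 [-1.38  4.16]
15 [-1.86  5.15]
18 [-2.39  6.11]
21 [-2.97  7.05]
24 [-3.6   7.95]
27 [-4.28  8.82]
30 [-5.    9.65]
33 [-5.76 10.44]
```

```bash
python3 -m creep '[{"wx":0,"wy":0,"wz":0,"dx":0,"dy":-0.13,"dz":-0.53,"gripper":-1},{"wx":0,"wy":0,"wz":0,"dx":0,"dy":-0.13,"dz":-0.54,"gripper":-1},{"wx":0,"wy":0,"wz":0,"dx":0,"dy":-0.15,"dz":-0.52,"gripper":-1},{"wx":0,"wy":0,"wz":0,"dx":0,"dy":-0.17,"dz":-0.53,"gripper":-1},{"wx":0,"wy":0,"wz":0,"dx":0,"dy":-0.19,"dz":-0.52,"gripper":-1},{"wx":0,"wy":0,"wz":0,"dx":0,"dy":-0.19,"dz":-0.51,"gripper":-1},{"wx":0,"wy":0,"wz":0,"dx":0,"dy":-0.2,"dz":-0.51,"gripper":-1},{"wx":0,"wy":0,"wz":0,"dx":0,"dy":-0.22,"dz":-0.5,"gripper":-1},{"wx":0,"wy":0,"wz":0,"dx":0,"dy":-0.24,"dz":-0.5,"gripper":-1},{"wx":0,"wy":0,"wz":0,"dx":0,"dy":-0.24,"dz":-0.49,"gripper":-1}]'
python3 - <<'E'
from h import *
E=ext(robot.camera_params('wrist'),'wrist')
p,d=robot.snapshot('wrist');a=p[:,:,::-1]
q,_=robot.snapshot('scene');b=q[:,:,::-1]
cv2.imwrite('pics/up15.png',np.hstack([cv2.resize(a,(480,300)),cv2.resize(b[170:300,180:350],None,fx=1.8,fy=2.308)[:300]]))
E
```

```text
t: 5.25
tool_pos: [0.5179, 0.2613, 0.0803]
tcp_rot: [3.142, 0.0, 2.945]
wrist_force: [-0.7, 0.7, -3.4]
grip_width: 0.008
gripper_force: 58.4
```

View pics/up15.png

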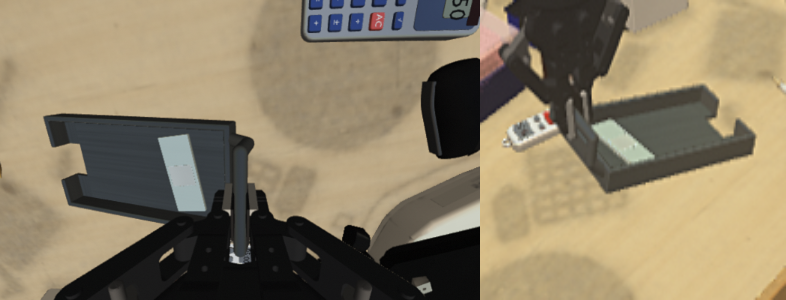

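At 15° of tilt the handle is held and the tray is pivoting. The glass, at (182,172) in the left half, hasn't slid yet, so I'll go on to 30°.

```bash
python3 -m creep '[{"wx":0,"wy":0,"wz":0,"dx":0,"dy":-0.26,"dz":-0.48,"gripper":-1},{"wx":0,"wy":0,"wz":0,"dx":0,"dy":-0.27,"dz":-0.48,"gripper":-1},{"wx":0,"wy":0,"wz":0,"dx":0,"dy":-0.28,"dz":-0.47,"gripper":-1},{"wx":0,"wy":0,"wz":0,"dx":0,"dy":-0.3,"dz":-0.47,"gripper":-1},{"wx":0,"wy":0,"wz":0,"dx":0,"dy":-0.31,"dz":-0.45,"gripper":-1},{"wx":0,"wy":0,"wz":0,"dx":0,"dy":-0.32,"dz":-0.45,"gripper":-1},{"wx":0,"wy":0,"wz":0,"dx":0,"dy":-0.34,"dz":-0.44,"gripper":-1},{"wx":0,"wy":0,"wz":0,"dx":0,"dy":-0.34,"dz":-0.43,"gripper":-1},{"wx":0,"wy":0,"wz":0,"dx":0,"dy":-0.36,"dz":-0.42,"gripper":-1},{"wx":0,"wy":0,"wz":0,"dx":0,"dy":-0.36,"dz":-0.41,"gripper":-1}]'
python3 -m creep '[{"wx":0,"wy":0,"wz":0,"dx":0,"dy":0,"dz":0,"gripper":-1},{"wx":0,"wy":0,"wz":0,"dx":0,"dy":0,"dz":0,"gripper":-1},{"wx":0,"wy":0,"wz":0,"dx":0,"dy":0,"dz":0,"gripper":-1},{"wx":0,"wy":0,"wz":0,"dx":0,"dy":0,"dz":0,"gripper":-1},{"wx":0,"wy":0,"wz":0,"dx":0,"dy":0,"dz":0,"gripper":-1},{"wx":0,"wy":0,"wz":0,"dx":0,"dy":0,"dz":0,"gripper":-1},{"wx":0,"wy":0,"wz":0,"dx":0,"dy":0,"dz":0,"gripper":-1},{"wx":0,"wy":0,"wz":0,"dx":0,"dy":0,"dz":0,"gripper":-1},{"wx":0,"wy":0,"wz":0,"dx":0,"dy":0,"dz":0,"gripper":-1},{"wx":0,"wy":0,"wz":0,"dx":0,"dy":0,"dz":0,"gripper":-1}]'
python3 - <<'E'
from h import *
p,d=robot.snapshot('wrist');a=p[:,:,::-1]
q,_=robot.snapshot('scene');b=q[:,:,::-1]
cv2.imwrite('pics/up30.png',np.hstack([cv2.resize(a,(480,300)),cv2.resize(b[170:300,180:350],None,fx=1.8,fy=2.308)[:300]]))
E
```

```text
t: 6.18
tool_pos: [0.5117, 0.2303, 0.1252]
tcp_rot: [3.142, 0.0, 2.945]
wrist_force: [-0.7, 1.0, -4.3]
grip_width: 0.0076
gripper_force: 58.5
t: 7.02
tool_pos: [0.5117, 0.2307, 0.1247]
tcp_rot: [-3.141, -0.0, 2.945]
wrist_force: [-0.5, 0.1, -4.6]
grip_width: 0.0077
gripper_force: 58.5
```

View pics/up30.png

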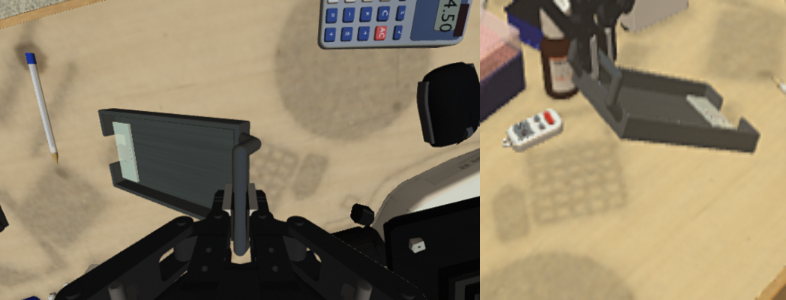

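The glass now lies along the gap end wall, at (124,152) in the left half. I'll lower along the same arc in reverse.

```bash
python3 -m creep '[{"wx":0,"wy":0,"wz":0,"dx":0,"dy":0.36,"dz":0.41,"gripper":-1},{"wx":0,"wy":0,"wz":0,"dx":0,"dy":0.36,"dz":0.42,"gripper":-1},{"wx":0,"wy":0,"wz":0,"dx":0,"dy":0.34,"dz":0.43,"gripper":-1},{"wx":0,"wy":0,"wz":0,"dx":0,"dy":0.34,"dz":0.44,"gripper":-1},{"wx":0,"wy":0,"wz":0,"dx":0,"dy":0.32,"dz":0.45,"gripper":-1},{"wx":0,"wy":0,"wz":0,"dx":0,"dy":0.31,"dz":0.45,"gripper":-1},{"wx":0,"wy":0,"wz":0,"dx":0,"dy":0.3,"dz":0.47,"gripper":-1},{"wx":0,"wy":0,"wz":0,"dx":0,"dy":0.28,"dz":0.47,"gripper":-1},{"wx":0,"wy":0,"wz":0,"dx":0,"dy":0.27,"dz":0.48,"gripper":-1},{"wx":0,"wy":0,"wz":0,"dx":0,"dy":0.26,"dz":0.48,"gripper":-1}]'
python3 -m creep '[{"wx":0,"wy":0,"wz":0,"dx":0,"dy":0.24,"dz":0.49,"gripper":-1},{"wx":0,"wy":0,"wz":0,"dx":0,"dy":0.24,"dz":0.5,"gripper":-1},{"wx":0,"wy":0,"wz":0,"dx":0,"dy":0.22,"dz":0.5,"gripper":-1},{"wx":0,"wy":0,"wz":0,"dx":0,"dy":0.2,"dz":0.51,"gripper":-1},{"wx":0,"wy":0,"wz":0,"dx":0,"dy":0.19,"dz":0.51,"gripper":-1},{"wx":0,"wy":0,"wz":0,"dx":0,"dy":0.19,"dz":0.52,"gripper":-1},{"wx":0,"wy":0,"wz":0,"dx":0,"dy":0.17,"dz":0.53,"gripper":-1},{"wx":0,"wy":0,"wz":0,"dx":0,"dy":0.15,"dz":0.52,"gripper":-1},{"wx":0,"wy":0,"wz":0,"dx":0,"dy":0.07,"dz":0.27,"gripper":-1},{"wx":0,"wy":0,"wz":0,"dx":0,"dy":0.06,"dz":0.27,"gripper":-1}]'
python3 -m creep '[{"wx":0,"wy":0,"wz":0,"dx":0,"dy":0.05,"dz":0.15,"gripper":-1},{"wx":0,"wy":0,"wz":0,"dx":0,"dy":0.04,"dz":0.15,"gripper":-1},{"wx":0,"wy":0,"wz":0,"dx":0,"dy":0.03,"dz":0.15,"gripper":-1},{"wx":0,"wy":0,"wz":0,"dx":0,"dy":0.01,"dz":0.08,"gripper":-1},{"wx":0,"wy":0,"wz":0,"dx":0,"dy":0,"dz":0,"gripper":-1},{"wx":0,"wy":0,"wz":0,"dx":0,"dy":0,"dz":0,"gripper":-1},{"wx":0,"wy":0,"wz":0,"dx":0,"dy":0,"dz":0,"gripper":-1},{"wx":0,"wy":0,"wz":0,"dx":0,"dy":0,"dz":0,"gripper":-1},{"wx":0,"wy":0,"wz":0,"dx":0,"dy":0,"dz":0,"gripper":-1},{"wx":0,"wy":0,"wz":0,"dx":0,"dy":0,"dz":0,"gripper":-1}]'
```

```text
t: 7.95
tool_pos: [0.5179, 0.2617, 0.0793]
tcp_rot: [-3.142, -0.0, 2.945]
wrist_force: [-0.6, 0.3, -2.5]
grip_width: 0.0079
gripper_force: 58.4
t: 8.78
tool_pos: [0.5212, 0.2785, 0.0332]
tcp_rot: [-3.141, -0.0, 2.945]
wrist_force: [-0.3, -0.1, -1.2]
grip_width: 0.0073
gripper_force: 58.5
t: 9.62
tool_pos: [0.5226, 0.2812, 0.0302]
tcp_rot: [3.139, 0.002, 2.944]
wrist_force: [-8.2, 8.1, 25.7]
grip_width: 0.0077
gripper_force: 62.7
```

The tray is down, but the tool is pressing on it with 26 N. I'll back off 1.5 mm, open gradually and retreat straight up.

```bash
python3 -m creep '[{"wx":0,"wy":0,"wz":0,"dx":0,"dy":0,"dz":-0.05,"gripper":-1},{"wx":0,"wy":0,"wz":0,"dx":0,"dy":-0.05,"dz":-0.05,"gripper":-1},{"wx":0,"wy":0,"wz":0,"dx":0,"dy":-0.05,"dz":-0.05,"gripper":-1},{"wx":0,"wy":0,"wz":0,"dx":0,"dy":0,"dz":0,"gripper":-1},{"wx":0,"wy":0,"wz":0,"dx":0,"dy":0,"dz":0,"gripper":-1},{"wx":0,"wy":0,"wz":0,"dx":0,"dy":0,"dz":0,"gripper":-1},{"wx":0,"wy":0,"wz":0,"dx":0,"dy":0,"dz":0,"gripper":-1},{"wx":0,"wy":0,"wz":0,"dx":0,"dy":0,"dz":0,"gripper":-1},{"wx":0,"wy":0,"wz":0,"dx":0,"dy":0,"dz":0,"gripper":-1},{"wx":0,"wy":0,"wz":0,"dx":0,"dy":0,"dz":0,"gripper":-1}]'
```

```text
t: 10.45
tool_pos: [0.5221, 0.2792, 0.031]
tcp_rot: [3.14, 0.001, 2.944]
wrist_force: [-2.8, -1.1, 14.4]
grip_width: 0.0081
gripper_force: 62.1
```

```bash
python3 -m creep '[{"wx":0,"wy":0,"wz":0,"dx":0,"dy":0,"dz":-0.05,"gripper":-1},{"wx":0,"wy":0,"wz":0,"dx":0,"dy":0,"dz":-0.05,"gripper":-1},{"wx":0,"wy":0,"wz":0,"dx":0,"dy":0,"dz":0,"gripper":-1},{"wx":0,"wy":0,"wz":0,"dx":0,"dy":0,"dz":0,"gripper":-0.7},{"wx":0,"wy":0,"wz":0,"dx":0,"dy":0,"dz":0,"gripper":-0.6},{"wx":0,"wy":0,"wz":0,"dx":0,"dy":0,"dz":0,"gripper":-0.4},{"wx":0,"wy":0,"wz":0,"dx":0,"dy":0,"dz":0,"gripper":-0.2},{"wx":0,"wy":0,"wz":0,"dx":0,"dy":0,"dz":0,"gripper":0},{"wx":0,"wy":0,"wz":0,"dx":0,"dy":0,"dz":0,"gripper":0.2},{"wx":0,"wy":0,"wz":0,"dx":0,"dy":0,"dz":0,"gripper":0.3}]'
python3 -m creep '[{"wx":0,"wy":0,"wz":0,"dx":0,"dy":0,"dz":0,"gripper":0.3},{"wx":0,"wy":0,"wz":0,"dx":0,"dy":0,"dz":-0.7,"gripper":0.3},{"wx":0,"wy":0,"wz":0,"dx":0,"dy":0,"dz":-1.5,"gripper":0.3},{"wx":0,"wy":0,"wz":0,"dx":0,"dy":0,"dz":-2,"gripper":0.3},{"wx":0,"wy":0,"wz":0,"dx":0,"dy":0,"dz":-2,"gripper":0.3},{"wx":0,"wy":0,"wz":0,"dx":0,"dy":0,"dz":-2,"gripper":0.3},{"wx":0,"wy":0,"wz":0,"dx":0,"dy":0,"dz":-2,"gripper":0.3},{"wx":0,"wy":0,"wz":0,"dx":0,"dy":0,"dz":-2,"gripper":0.3},{"wx":0,"wy":0,"wz":0,"dx":0,"dy":0,"dz":-2,"gripper":0.3},{"wx":0,"wy":0,"wz":0,"dx":0,"dy":0,"dz":-1,"gripper":0.3}]'
python3 - <<'E'
from h import *
p,d=robot.snapshot('wrist');a=p[:,:,::-1]
q,_=robot.snapshot('scene');b=q[:,:,::-1]
cv2.imwrite('pics/down.png',np.hstack([cv2.resize(a,(480,300)),cv2.resize(b[170:300,180:350],None,fx=1.8,fy=2.308)[:300]]))
E
```

```text
t: 11.28
tool_pos: [0.5214, 0.2787, 0.0308]
tcp_rot: [-3.142, -0.0, 2.945]
wrist_force: [0.4, -0.1, -0.3]
grip_width: 0.0554
gripper_force: 0.0
t: 12.12
tool_pos: [0.5222, 0.2791, 0.1857]
tcp_rot: [3.14, 0.002, 2.945]
wrist_force: [-0.0, 1.3, 0.9]
grip_width: 0.056
gripper_force: 0.0
```

View pics/down.png

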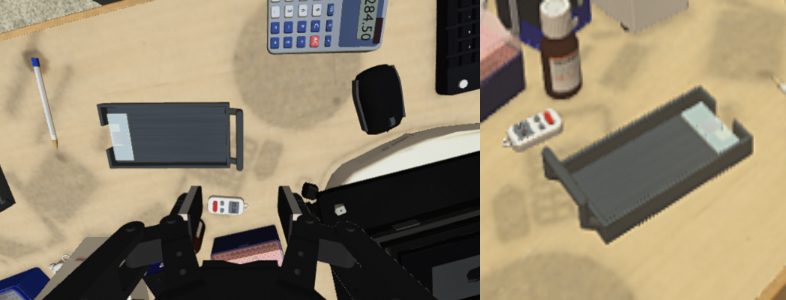

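The tray stands flat where it was, with the glass flush along the gap wall at (120,137) in the left half, and the gripper is clear. Handing in.

```bash
python3 -c "
from station import robot
print(robot.sign_off())"
```

```text
the job is handed in; nothing more can be done
None
```

I tipped the tray to about 30°, the glass slid to lie along the gap end wall, and I lowered the tray flat where it stood, let go and handed the job in at about 12 s; sign-off returned no verdict.

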